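# Pass a bush through the drop gauge and hold the slide at its mark

### The arm

A 6-joint arm with a two-finger parallel gripper is mounted at the origin on the work surface. World frame = base frame: x ahead of the robot, y to its left, z up, the work surface at z = 0. Lengths are in m, angles in rad, forces in N, time in s.
With the tool pointing down it reaches from about 0.325 to 0.775 m from the base axis. Payload 9.3 kg.
Tool frame: the origin (TCP) lies where the fingers leave the gripper's body, on its centre line; the fingertips stand 73 mm ahead of it and the grasp point (between the pads) lies 54 mm ahead of it; z points along the fingers, y is the line along which they close (so a half turn about z gives the same grasp; the last joint's range is limited). The gripper opens to 85 mm and grips with 20 to 120 N. Pads are 22 mm wide; open, the fingers measure 114 mm over their backs; the gripper's body (76 mm by 85 mm) begins 54 mm behind the grasp point. The pads swing forward as they close: fully open they stand 13 mm farther back than shut.
Start: joints at [0.972, 0.259, 0.021, 1.334, 0, 1.418], TCP at [0.237, 0.496, 0.304] pointing down, gripper open.
Joint ranges: [-3.04, 3.04], [-0.91, 1.82], [-1.04, 1.36], [-1.92, 1.95], [-1.52, 1.45], [-3.14, 3.14]. Speed limits (rad/s): [2.22, 2.22, 2.79, 3.14, 3.14, 3.14].

### API

Orientations are given as a unit quaternion [x, y, z, w].
In Python, from station import manip gives the robot as it stands.
- The arm moves only by the shell command python3 -m crank 'ROWS' [OPENING] [FORCE]. ROWS is JSON, a list of rows, each a list of 2 entries, a list of its own where there are three numbers: the shift along the tool's x, y, z each as a share of 20 cm, from -1 to 1, then the turn, a rotation vector about the tool's x, y, z each as a share of 60 degrees, from -1 to 1. In form: [[[x, y, z], [ax, ay, az]], ...]. A call has 1 to 12 rows; each row is the pose to reach, as a shift and turn from the pose commanded when the call began, along the tool's axes at that moment; what a row does not reach only later rows make up. A row lasts 1/12 s, in which the tool goes at most 41.7 mm and 7.16 degrees, less where a joint would pass 70% of its speed; a pose out of reach is approached as far as the arm can. A call with a number of a shift or a turn outside -1 to 1 is refused whole. A call with a gripper value outside its range is refused whole. OPENING is the finger opening in mm, from 0 to 85.4, set as the call begins (- or left out, the last holds). The fingers move at their own pace and stop on an object; FORCE is the grip in N (left out, the last holds). Time passes only in rows, so rows that repeat a pose let the fingers close. It gives the time, the measured TCP pose, the force, the opening and the grip force at its end, in the units of the state.
- manip.sense(): the state, without advancing time (a new reading comes with each control period).
- manip.grab_frame(name): name is "side" or "top"; returns a dict with "image" (480x640x3 uint8, blue, green, red), "K" (3x3 intrinsics, pixels), "origin" and "attitude" of the camera in the world. Camera axes: x right, y down, z forward; pixel columns grow to the right and rows downward; lengths in m; the calibration is good to about 2 mm. A picture is of the moment at which its call begins. There is no depth.
- manip.job_done(): hands the job in; it is judged then, once.
Trained networks look in the newest picture that a camera, given by its name, has taken for a name from the list of things; names that differ only in an ending like _2 or _b are one class to them, and where a whole thing is asked for, a point or a joint stands for the part that bears it (a point fixed in the world has none). Each returns a list of dicts, best first, with "score" (0 to 1); they miss things now and then, are a little off and sometimes report something else, mostly with a low value. They report only what shows in the picture. A call takes as long as a camera call. They do not tell look-alikes from the thing itself.
- manip.find_in(camera, query): "extent" ([left, top, right, bottom] as shares, 0 to 1, of the picture: columns of its width, rows of its height, round what is visible of it).
- manip.trace(camera, query): "region" (480x640 bool, what is visible of it) and "extent" ([left, top, right, bottom] as shares, 0 to 1, of the picture: columns of its width, rows of its height, round what is visible of it).
The state is a dict: "time": time; "joints": joint angles; "joint_velocities": joint speeds; "tau": joint torques, N m; "tool_pos": TCP position; "tcp_rot": TCP orientation; "contact_force": force on the tool from outside, world axes, zero at the start; "wrist_torque": the same for the moment, N m; "width": finger opening in m; "gripper_force": force on a finger pad.
Only numpy, scipy, OpenCV 4.12 (cv2) and the standard library are available. Lean on these libraries where they do the work, as an engineer would, in place of code of your own. Each camera call takes 0.05 s, during which the arm holds its last target. There are 200 camera calls.

### The job

Of the three steel bushes standing on the bench, find the one that fits the bore of the drop gauge and slide it in, standing on the closed slide, then let it go. Then pull the gauge's spring-return slide out by its post until the pointer lies on the mark on the rails, so that the bush drops into the tray below, and keep holding it there: the program finishes while holding the slide at the mark. Leave the bushes that do not fit on the bench clear of the gauge, and do not disturb the other things.

Things in the scene. Friction and masses are not known exactly. Their poses are not given: they have to be found in the camera images.
- gauge: drop gauge fixed to the bench: aluminium plate 90 (x) x 100 (y) x 30 mm on four legs, top 104 mm above the bench, one upright 26 mm through bore in its middle, closed below by a slide. Two steel rails (tops at 74 mm, 10 mm wide, centred 26 mm either side) run along its -x to 165 mm from the bore. Origin on the bench under the bore; z up, -x roughly to the robot (turned up to 0.3 rad)
- bore_mouth (a point): centre of the bore at the plate's top face, 104 mm above the bench. A bush standing in the bore on the closed slide has its underside at 72 mm and stands 4 mm proud of the plate
- slide (a joint): how far the slide is pulled out, m: 0 closed, grows along the gauge's -x, stop at 0.070. A spring pulls it shut: 3.6 N at 0, 1.2 N more per 10 mm (9.6 N at the mark); let go, it slides shut. At 0.050 the pointer lies on the mark. The bush drops through at about 0.038 to 0.042
- post_top (a point): top centre of the slide's upright black round post, 16 mm diameter, 45 mm tall, on the slide's steel strip (38 mm wide, top at 72 mm; post top at 117 mm). Moves with the slide; when closed it is 95 mm from the bore along the gauge's -x, 50 mm from the plate's edge. A dark pointer bar (3 mm thick in x, 62 mm long in y, top at 76.5 mm) crosses both rails at its foot
- mark (a point): the mark: a thin black line across both rails' tops, 145 mm from the bore along the gauge's -x; this point lies midway between the rails at 74 mm height. The post stands straight above it when the slide is at the mark
- tray (a point): centre of the floor (4 mm above the bench) of the steel catch tray under the plate, fixed to the gauge: 140 x 140 mm, rim 22 mm high, centred below the bore
- bush_24: plain turned steel bush (a short tube), outside diameter 24 mm, 12 mm hole, 36 mm tall, about 96 g, standing upright on the bench at the start; origin at the centre of its underside, z along its axis. The three bushes differ only in outside diameter; their places change. It fits the gauge's bore with 1 mm clearance all round
- bush_28: plain turned steel bush (a short tube), outside diameter 28 mm, 12 mm hole, 36 mm tall, about 142 g, standing upright on the bench at the start; origin at the centre of its underside, z along its axis. The three bushes differ only in outside diameter; their places change. Too big for the bore
- bush_31: plain turned steel bush (a short tube), outside diameter 31 mm, 12 mm hole, 36 mm tall, about 181 g, standing upright on the bench at the start; origin at the centre of its underside, z along its axis. The three bushes differ only in outside diameter; their places change. Too big for the bore
- jar: bystander: glass jar with steel cap, 56 mm diameter, 70 mm tall; origin at the centre of its underside
- carton: bystander: small cardboard fastener carton 70 x 45 x 32 mm; origin at the centre of its underside
- bolt: bystander: steel bolt with nut, about 70 mm long, 23 mm across, lying; origin near its middle on the bench
- washers: bystander: stack of dark washers, 36 mm diameter, 16 mm tall, 17 mm hole; origin at the centre of its underside
- wrench: bystander: steel wrench 170 mm long lying on the bench; origin near its middle on the bench
- tin: bystander: flat painted tin 85 x 60 x 25 mm; origin at the centre of its underside
Not all that is in view belongs to the job. Leave any blue or brown look-alike of the bush_24 alone. What is shaped like the bush_28 but green is not meant.

How it is judged:
By the outcome, as a careful person would: the job done as asked, in the order asked, and still so for the second after the job is handed in, while the arm keeps its last pose, push and grip.
It also fails if it takes over 58 s, if anything falls off the work surface, if the arm or the gripper's body presses on something with over 40 N, if the wrist force passes 120 N, or if a joint passes its speed limit or range.

## Working session

There is one attempt and no reset: what is moved stays moved. The work goes in short steps, Python scripts to look and compute and a shell command to move; the robot and the scene stay as the last step left them, time stands still between calls to the robot, and variables do not carry over. Pictures are saved under pics/ and viewed, at most 10 in all, crops included, and the job is handed in when it is done.

```bash
mkdir -p pics; ls; python3 - <<'E'
from station import manip
import cv2
s=manip.sense(); print(s)
for c in("top","side"):
    f=manip.grab_frame(c); cv2.imwrite(f"pics/{c}0.png",f["image"]); print(c,f["K"],f["origin"],f["attitude"])
    for q in("bush_24","bush_28","bush_31","gauge","slide","mark","bore_mouth","post_top"):
        print(q,[(round(d["score"],2),[round(v*k) for v,k in zip(d["extent"],(640,480,640,480))]) for d in manip.find_in(c,q)])
E
```

```text
pics
{'time': 0.0, 'joints': array([9.72416711e-01, 2.59168984e-01, 2.07436053e-02, 1.33370576e+00,
       4.26542715e-05, 1.41819595e+00]), 'joint_velocities': array([-0.00030953, -0.00194953, -0.00011854, -0.00043756,  0.0006531 ,
        0.00072363]), 'tau': array([ 2.19748631e-04, -5.55647600e+01,  3.44527960e+01,  1.39525675e-02,
       -3.04721061e-04, -1.77018370e-05]), 'tool_pos': array([0.23702263, 0.49608934, 0.30327157]), 'tcp_rot': array([ 2.21048647e-01,  9.75262554e-01, -6.13087334e-04, -2.64598803e-04]), 'contact_force': array([ 0.31217097, -0.5625942 , -0.02128973]), 'wrist_torque': array([-0.00986392,  0.00012874, -0.02560669]), 'gripper_force': 0.0, 'width': 0.0848506191682046}
top [[536.46658989   0.         317.37927823]
 [  0.         536.46658989 238.31713247]
 [  0.           0.           1.        ]] [0.34272602 0.04852734 1.30095087] [ 0.70841342 -0.69896195  0.06546682 -0.07291577]
bush_24 [(0.62, [432, 255, 439, 266]), (0.6, [428, 233, 441, 247]), (0.54, [389, 236, 401, 249]), (0.53, [417, 281, 426, 291]), (0.42, [384, 269, 401, 283])]
bush_28 [(0.62, [432,
[... 764 characters left out ...]
692739  0.13654022 -0.44236543]
bush_24 [(0.72, [377, 302, 396, 321]), (0.65, [418, 321, 436, 348]), (0.57, [344, 314, 359, 338]), (0.55, [383, 273, 396, 294]), (0.53, [401, 339, 415, 364])]
bush_28 [(0.72, [377, 302, 396, 321]), (0.65, [418, 321, 436, 348]), (0.57, [344, 314, 359, 338]), (0.55, [383, 273, 396, 294]), (0.53, [401, 339, 415, 364])]
bush_31 [(0.72, [377, 302, 396, 321]), (0.65, [418, 321, 436, 348]), (0.57, [344, 314, 359, 338]), (0.55, [383, 273, 396, 294]), (0.53, [401, 339, 415, 364])]
gauge [(0.82, [237, 192, 346, 280])]
slide [(0.78, [260, 214, 294, 245])]
mark [(0.74, [240, 189, 350, 282])]
bore_mouth [(0.76, [239, 193, 350, 283])]
post_top [(0.71, [261, 217, 296, 246])]
```

```bash
python3 - <<'E'
import cv2,numpy as np
t=cv2.imread("pics/top0.png");s=cv2.imread("pics/side0.png")
R=lambda i,x0,y0,x1,y1,w,h:cv2.resize(i[y0:y1,x0:x1],(w,h),interpolation=cv2.INTER_CUBIC)
a=R(t,230,190,490,350,780,480); cv2.imwrite("pics/tc.png",a)
b=R(s,230,180,450,372,687,600); cv2.imwrite("pics/sc.png",b)
E
```

```text
(no output)
```

View pics/tc.png

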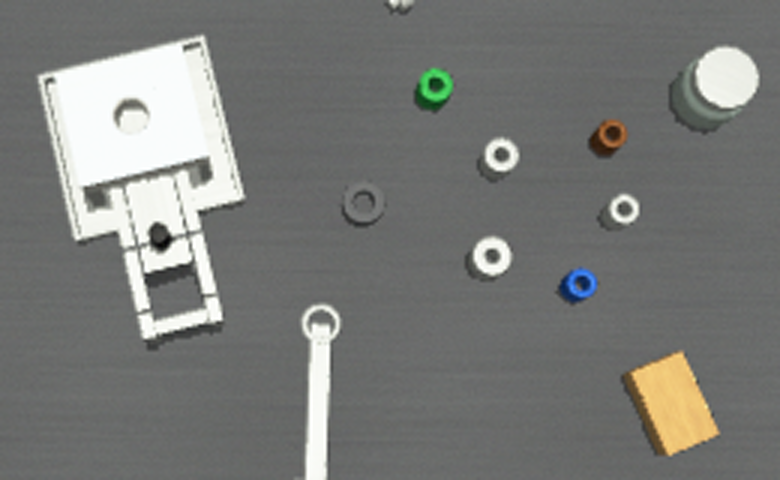

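View pics/sc.png

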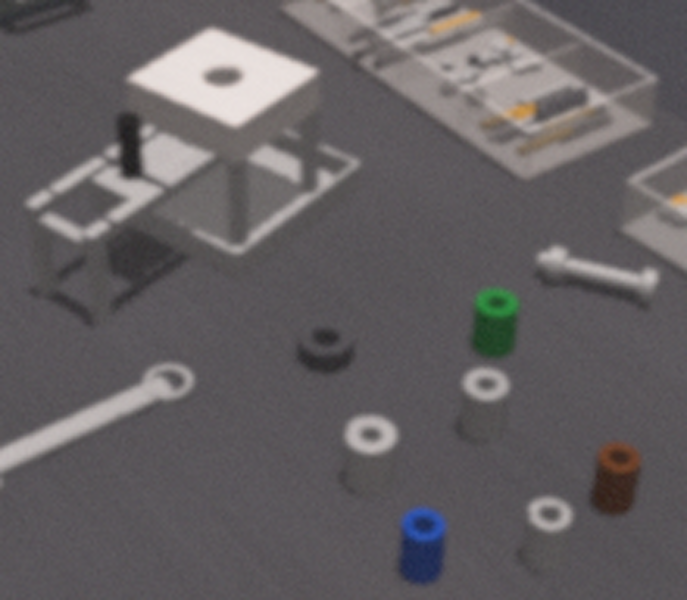

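View pics/top0.png

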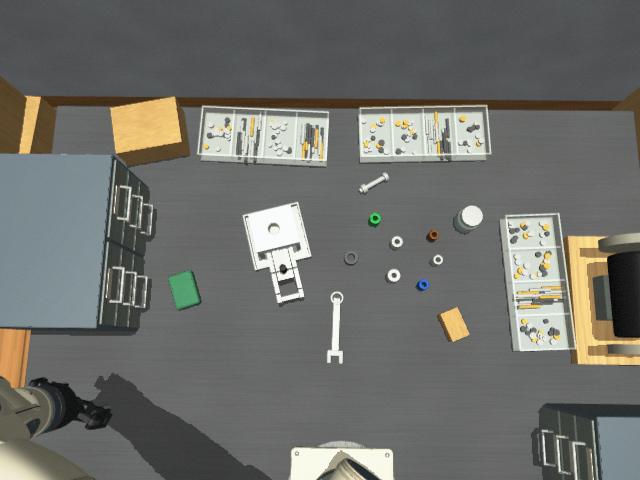

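```bash
cat > h.py <<'E'
import numpy as np,cv2
from scipy.spatial.transform import Rotation as R
from station import manip
def cam(c): 
    return manip.grab_frame(c)
def ray(f,uv):
    d=np.linalg.inv(f["K"])@[uv[0],uv[1],1]; return R.from_quat(f["attitude"]).apply(d)
def onz(f,uv,z):
    d=ray(f,uv); o=np.array(f["origin"]); return o+d*(z-o[2])/d[2]
def proj(f,P):
    p=R.from_quat(f["attitude"]).inv().apply(np.array(P)-f["origin"]); q=p@np.array(f["K"]).T; return q[...,:2]/q[...,2:]
def blob(f,uv,r,lo,hi=256):
    g=cv2.cvtColor(f["image"],cv2.COLOR_BGR2GRAY); u,v=map(round,uv)
    m=((g>=lo)&(g<hi)).astype(np.uint8); w=np.zeros_like(m); w[v-r:v+r+1,u-r:u+r+1]=1
    n,l,st,ce=cv2.connectedComponentsWithStats(m*w,connectivity=4)
    i=1+np.argmax(st[1:,4]); c=max(cv2.findContours((l==i).astype(np.uint8),0,2)[0],key=len)
    return ce[i],cv2.contourArea(c),cv2.minEnclosingCircle(c)
E
python3 - <<'E'
from h import *
T=cam("top");S=cam("side")
tp=lambda x,y:(230+x/3,190+y/3)
sp=lambda x,y:(230+x/3.123,180+y/3.125)
for n,a,b in(("A",(501,156),(486,384)),("B",(491,257),(371,434)),("C",(624,209),(549,514))):
    ct=blob(T,tp(*a),9,150); cs=blob(S,sp(*b),11,165)
    print(n,ct,onz(T,ct[2][0],.036).round(4),cs,onz(S,cs[2][0],.036).round(4))
for n,a,b,z in(("bore",(132,117),(223,76),.104),("post",(160,230),(130,117),.117)):
    print(n,onz(T,tp(*a),z).round(4),onz(S,sp(*b),z).round(4))
# plate corners (top) & rail mark
for n,a,z in(("pl FL",(50,72),.104),("TR",(203,37),.104),("markL",(142,318),.074),("markR",(218,300),.074),("pBL",(84,184),.104),("pBR",(211,156),.104)):
    print(n,onz(T,tp(*a),z).round(4))
for n,a,z in(("plL",(128,76),.104),("plT",(211,28),.104),("plR",(319,71),.104),("plB",(238,125),.104)):
    print(n,onz(S,sp(*a),z).round(4))
a=cv2.resize(T["image"][195:310,235:320],None,fx=5,fy=5,interpolation=cv2.INTER_CUBIC)
b=cv2.resize(S["image"][180:285,230:350],None,fx=4,fy=4,interpolation=cv2.INTER_CUBIC)
a=a[:420+155]; im=np.zeros((580,800,3),np.uint8); im[:575,:425]=a; im[:420,425:]=b[:, :375]
cv2.imwrite("pics/z1.png",im)
E
```

```text
A (array([396.81707317, 240.96341463]), 85.0, ((396.75, 241.0), 5.6181511878967285)) [ 0.5896 -0.1267  0.036 ] (array([381.85714286, 300.64285714]), 4.0, ((383.0, 301.0), 3.6056511402130127)) [ 0.5881 -0.1224  0.036 ]
B (array([393.74774775, 274.8018018 ]), 112.0, ((393.75, 274.75), 6.373874664306641)) [ 0.5081 -0.1184  0.036 ] (array([348.47560976, 318.59756098]), 102.5, ((348.5, 318.5), 6.96429443359375)) [ 0.5078 -0.1198  0.036 ]
C (array([437.62068966, 259.18965517]), 63.0, ((437.6525573730469, 259.2796630859375), 4.908981800079346)) [ 0.5465 -0.2233  0.036 ] (array([401. , 341.8]), 1.5, ((401.1666564941406, 341.8333435058594), 1.1786257028579712)) [ 0.5438 -0.2166  0.036 ]
bore [0.6008 0.1623 0.104 ] [0.6019 0.1604 0.104 ]
post [0.5124 0.1377 0.117 ] [0.5125 0.1372 0.117 ]
pl FL [0.6353 0.2263 0.104 ]
TR [0.6644 0.1096 0.104 ]
markL [0.4508 0.1528 0.074 ]
markR [0.4653 0.0952 0.074 ]
pBL [0.5486 0.1971 0.104 ]
pBR [0.5713 0.1015 0.104 ]
plL [0.5493 0.2006 0.104 ]
plT [0.6332 0.221  0.104 ]
plR [0.6589 0.1253 0.104 ]
plB [0.5744 0.1032 0.104 ]
```

View pics/z1.png

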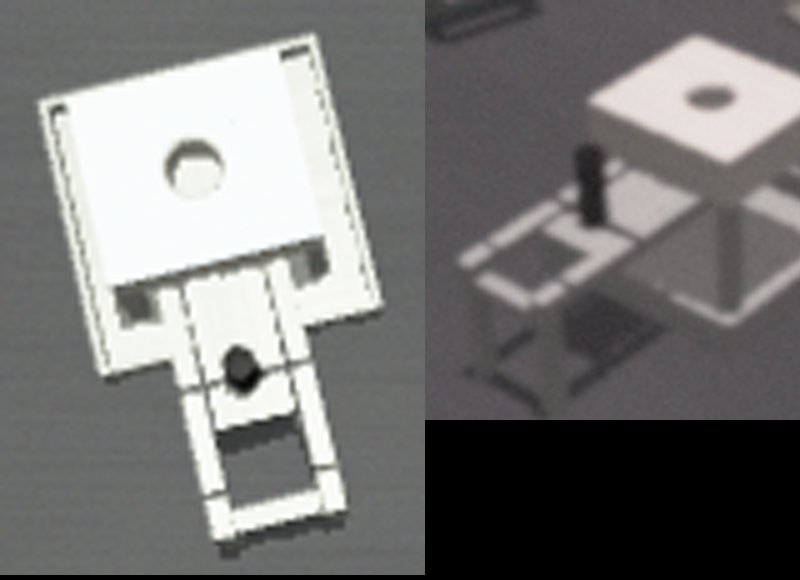

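```bash
cat >> h.py <<'E'
def go(target,yaw=None):
    "shift in shares of 0.2 m along tool axes (commanded ~ measured), and tool-z turn share of 60deg"
    s=manip.sense(); r=R.from_quat(s["tcp_rot"]); d=r.inv().apply(np.array(target)-s["tool_pos"])/.2
    y=r.as_matrix()[:,1]; a=np.arctan2(y[1],y[0]); t=None if yaw is None else -(((yaw-a+np.pi/2)%np.pi)-np.pi/2)/np.radians(60)
    print("t",round(s["time"],2),"pos",s["tool_pos"].round(4),"yawy",round(a,4),"tilt",r.as_matrix()[:,2].round(4),"F",s["contact_force"].round(1),"w",round(s["width"],4),"gf",round(s["gripper_force"],1)); print("SHIFT",d.round(4),"TURN",t)
E
python3 - <<'E'
from h import *
T=cam("top");S=cam("side")
sp=lambda x,y:(230+x/3.123,180+y/3.125)
for th in(110,120,130,140):
  for n,b in(("A",(486,384)),("B",(371,434)),("C",(549,514))):
    cs=blob(S,sp(*b),9,th); print(th,n,cs[1],np.round(cs[2][0],2),onz(S,cs[2][0],.036).round(4))
for th in(90,110,130,150):
    cs=blob(S,sp(223,76),8,0,th); print("bore",th,cs[0],cs[1],onz(S,cs[0],.104).round(4),onz(S,cs[2][0],.104).round(4))
g=cv2.cvtColor(T["image"],cv2.COLOR_BGR2GRAY); print(g[219:240,264:286])
# model prediction
def G(x,y,w,P): c,s=np.cos(w),np.sin(w); P=np.array(P); return np.c_[x+c*P[:,0]-s*P[:,1],y+s*P[:,0]+c*P[:,1],P[:,2]]
P=[[.045,.05,.104],[.045,-.05,.104],[-.045,.05,.104],[-.045,-.05,.104],[-.145,.031,.074],[-.145,-.031,.074],[-.095,0,.117],[0,0,.104]]
top=[(245.6,213.6),(297.7,202.3),(258,251.3),(300.3,242),(277.3,294),(302.7,288),(283,268.5),(274,229)]
from scipy.optimize import least_squares
sd=[(230+211/3.123,180+28/3.125),sp(319,71),sp(128,76),sp(238,125),None,None,None,sp(223,76)]
for f,o,ix in((T,top,[1,2,3,4,5,7]),(S,sd,[0,1,2,3,7])):
    r=least_squares(lambda q:(proj(f,G(*q,[P[i] for i in ix]))-[o[i] for i in ix]).ravel(),[.6,.16,.25],loss="soft_l1"); print(r.x.round(4),r.fun.reshape(-1,2).round(1).tolist())
go([.5465,-.2233,.2],1.125)
E
```

```text
110 A 125.5 [385.5 302. ] [ 0.5899 -0.1272  0.036 ]
110 B 170.0 [348.5 318.5] [ 0.5078 -0.1198  0.036 ]
110 C 118.0 [405.86 343.5 ] [ 0.5474 -0.224   0.036 ]
120 A 109.0 [385. 303.] [ 0.5873 -0.1287  0.036 ]
120 B 156.0 [348.47 319.  ] [ 0.5069 -0.1207  0.036 ]
120 C 109.0 [405.5 344. ] [ 0.5462 -0.2245  0.036 ]
130 A 100.5 [385. 303.] [ 0.5873 -0.1287  0.036 ]
130 B 142.0 [348.12 319.  ] [ 0.5064 -0.1203  0.036 ]
130 C 98.5 [405.5 344. ] [ 0.5462 -0.2245  0.036 ]
140 A 92.5 [385.38 302.  ] [ 0.5897 -0.1271  0.036 ]
140 B 134.5 [348.37 318.5 ] [ 0.5076 -0.1196  0.036 ]
140 C 89.0 [406.  343.5] [ 0.5476 -0.2242  0.036 ]Traceback (most recent call last):
  File "<stdin>", line 8, in <module>
  File "h.py", line 16, in blob
    i=1+np.argmax(st[1:,4]); c=max(cv2.findContours((l==i).astype(np.uint8),0,2)[0],key=len)
        ~~~~~~~~~^^^^^^^^^^
    return _wrapfunc(a, 'argmax', axis=axis, out=out, **kwds)
    return bound(*args, **kwds)
ValueError: attempt to get argmax of an empty sequence
```

Bush C is at (0.547, -0.224), and both cameras agree. Next I measure the gauge.

```bash
cat > g.py <<'E'
from h import *
T=cam("top");S=cam("side")
sp=lambda x,y:(230+x/3.123,180+y/3.125)
for th in(120,130,140,150):
    try: cs=blob(S,sp(223,76),8,0,th); print("bore",th,cs[0],cs[1],onz(S,cs[0],.104).round(4),onz(S,cs[2][0],.104).round(4))
    except ValueError: pass
g=cv2.cvtColor(T["image"],cv2.COLOR_BGR2GRAY); print(g[220:238,266:283])
def G(x,y,w,P): c,s=np.cos(w),np.sin(w); P=np.array(P); return np.c_[x+c*P[:,0]-s*P[:,1],y+s*P[:,0]+c*P[:,1],P[:,2]]
P=[[.045,.05,.104],[.045,-.05,.104],[-.045,.05,.104],[-.045,-.05,.104],[-.145,.031,.074],[-.145,-.031,.074],[-.095,0,.117],[0,0,.104]]
top=[(245.6,213.6),(297.7,202.3),(258,251.3),(300.3,242),(277.3,294),(302.7,288),(283,268.5),(274,229)]
from scipy.optimize import least_squares
sd=[sp(211,28),sp(319,71),sp(128,76),sp(238,125),None,None,None,sp(223,76)]
for f,o,ix in((T,top,[2,3,4,5,7]),(S,sd,[0,1,2,3,7])):
    r=least_squares(lambda q:(proj(f,G(*q,[P[i] for i in ix]))-[o[i] for i in ix]).ravel(),[.6,.16,.25],loss="soft_l1"); print(r.x.round(4),(proj(f,G(*r.x,[P[i] for i in ix]))-[o[i] for i in ix]).round(1).tolist())
go([.547,-.2237,.2],1.125)
E
python3 g.py
```

```text
bore 120 [301.13636364 204.04545455] 13.0 [0.6021 0.1617 0.104 ] [0.602  0.1621 0.104 ]
bore 130 [301. 204.] 15.0 [0.602  0.1621 0.104 ] [0.602  0.1621 0.104 ]
bore 140 [301. 204.] 27.0 [0.602  0.1621 0.104 ] [0.6012 0.1626 0.104 ]
bore 150 [300.88095238 204.02380952] 30.5 [0.6017 0.1621 0.104 ] [0.6008 0.1603 0.104 ]
[[251 251 251 251 251 251 251 251 251 251 251 251 251 251 251 251 251]
 [251 251 251 251 251 250 250 249 250 250 251 251 251 251 251 251 251]
 [251 251 251 250 248 236 228 227 228 230 245 250 251 251 251 251 251]
 [251 251 250 239 212 159 157 132 135 145 196 232 250 251 251 251 251]
 [251 251 244 217 152 102 104 104 107 109 118 172 228 251 251 251 251]
 [251 250 226 151 102 102 108 111 114 121 116 122 179 243 251 251 251]
 [251 244 182 100 108 154 165 172 173 173 174 160 133 230 251 251 251]
 [250 230 132 101 136 243 244 243 242 244 244 238 167 191 249 251 251]
 [250 229 130 110 180 244 245 243 242 244 244 244 239 205 249 251 251]
 [250 232 136 143 241 244 244 244 242 244 245 244 240 221 249 251 251]
 [251 242 174 143 239 243 244 244 243 244 245 245 241 239 251 251 251]
 [251 250 222 157 240 242 244 245 243 244 245 244 236 246 251 251 251]
 [251 251 242 211 238 241 244 244 244 242 243 239 221 251 251 251 251]
 [251 251 251 244 234 238 243 242 243 242 237 246 251 251 251 251 251]
 [251 251 251 251 248 244 238 237 243 245 246 251 251 251 251 251 251]
 [251 251 251 251 251 251 251 251 251 251 251 251 251 251 251 251 251]
 [251 251 251 251 251 251 251 251 251 251 251 251 251 251 251 251 251]
 [251 251 251 251 251 251 251 251 251 251 251 251 251 251 251 251 251]]
[0.6027 0.1611 0.2563] [[-0.5, 0.9], [0.1, -0.2], [-0.6, 0.3], [0.4, -0.2], [0.5, -0.8]]
[0.6037 0.1622 0.2618] [[0.1, -0.3], [0.3, -0.2], [-0.4, 0.6], [-0.2, 0.4], [0.2, -0.6]]
t 1.2 pos [0.2372 0.4962 0.3039] yawy 1.125 tilt [ 0.  0. -1.] F [0.7 0.1 0.6] w 0.0852 gf 0.0
SHIFT [-2.95   -2.5799  0.5195] TURN -1.950414908990541e-05
```

```bash
A='[[-0.98,-0.86,0],[0,0,0]]'; 
python3 -m crank '[[[-0.98,-0.86,0],[0,0,0]],[[-0.98,-0.86,0],[0,0,0]],[[-0.98,-0.86,0],[0,0,0]],[[-0.98,-0.86,0],[0,0,0]],[[-0.98,-0.86,0],[0,0,0]],[[-0.98,-0.86,0],[0,0,0]],[[-0.98,-0.86,0],[0,0,0]],[[-0.98,-0.86,0],[0,0,0]]]' 50 60
python3 -m crank '[[[-0.98,-0.86,0],[0,0,0]],[[-0.98,-0.86,0],[0,0,0]],[[-0.98,-0.86,0],[0,0,0]],[[-0.98,-0.86,0],[0,0,0]],[[-0.98,-0.86,0],[0,0,0]],[[-0.98,-0.86,0],[0,0,0]],[[-0.98,-0.86,0],[0,0,0]],[[-0.98,-0.86,0],[0,0,0]]]'
python3 -m crank '[[[-0.98,-0.86,0.4],[0,0,0]],[[-0.98,-0.86,0.4],[0,0,0]],[[-0.98,-0.86,0.4],[0,0,0]],[[-0.98,-0.86,0.4],[0,0,0]],[[-0.98,-0.86,0.4],[0,0,0]],[[-0.98,-0.86,0.4],[0,0,0]],[[-0.98,-0.86,0.4],[0,0,0]],[[-0.98,-0.86,0.4],[0,0,0]],[[-0.98,-0.86,0.4],[0,0,0]]]'
python3 -c "
from h import *
go([.547,-.2237,.094],1.125)"
```

```text
time: 1.87
tool_pos: [0.3409, 0.2541, 0.3042]
tcp_rot: [0.223, 0.975, 0.0, 0.0]
contact_force: [-0.5, 0.5, -0.1]
width: 0.05
gripper_force: 0.0
time: 2.53
tool_pos: [0.4437, 0.015, 0.3035]
tcp_rot: [0.223, 0.975, -0.0, -0.0]
contact_force: [-0.1, 1.1, 0.7]
width: 0.05
gripper_force: 0.0
time: 3.28
tool_pos: [0.5456, -0.2218, 0.2228]
tcp_rot: [0.221, 0.975, 0.001, -0.001]
contact_force: [-0.3, 1.0, 0.9]
width: 0.05
gripper_force: 0.0
t 3.28 pos [ 0.5456 -0.2218  0.2228] yawy 1.125 tilt [-0.0017  0.0016 -1.    ] F [-0.3  1.   0.9] w 0.05 gf 0.0
SHIFT [-0.0116 -0.0059  0.6441] TURN -4.626688665943556e-06
```

```bash

python3 -m crank '[[[-0.01,-0.005,0.2],[0,0,0]],[[-0.01,-0.005,0.4],[0,0,0]],[[-0.01,-0.005,0.55],[0,0,0]],[[-0.01,-0.005,0.65],[0,0,0]],[[-0.01,-0.005,0.65],[0,0,0]],[[-0.01,-0.005,0.65],[0,0,0]]]'
python3 -c "
from h import *
go([.547,-.2237,.094],1.125)"
python3 -m crank '[[[0,0,0],[0,0,0]],[[0,0,0],[0,0,0]],[[0,0,0],[0,0,0]],[[0,0,0],[0,0,0]],[[0,0,0],[0,0,0]],[[0,0,0],[0,0,0]]]' 15 60
```

```text
time: 3.78
tool_pos: [0.5466, -0.2226, 0.0943]
tcp_rot: [0.22, 0.975, 0.0, -0.001]
contact_force: [-0.3, -0.1, 0.4]
width: 0.0497
gripper_force: 0.0
t 3.78 pos [ 0.5466 -0.2226  0.0943] yawy 1.127 tilt [-1.e-03  9.e-04 -1.e+00] F [-0.3 -0.1  0.4] w 0.0497 gf 0.0
SHIFT [-0.0044 -0.0042  0.0016] TURN 0.0018701791842350018
time: 4.28
tool_pos: [0.5476, -0.2247, 0.0963]
tcp_rot: [0.221, 0.975, -0.0, 0.002]
contact_force: [0.9, 2.4, 7.6]
width: 0.0209
gripper_force: 58.4
```

```bash

python3 -m crank '[[[0,0,-0.15],[0,0,0]],[[0,0,-0.35],[0,0,0]],[[0,0,-0.55],[0,0,0]],[[0,0,-0.7],[0,0,0]],[[0,0,-0.7],[0,0,0]],[[0,0,-0.7],[0,0,0]]]'
python3 -c "
from h import *
T=cam('top');S=cam('side')
go([.6022,.1625,.24],.256)
p=manip.sense()['tool_pos']; 
u=proj(S,[p+[0,0,-.06]])[0].astype(int);v=proj(T,[p+[0,0,-.06]])[0].astype(int)
im=np.hstack([cv2.resize(F['image'][w[1]-40:w[1]+40,w[0]-40:w[0]+40],(400,400),interpolation=2) for F,w in((S,u),(T,v))])
cv2.imwrite('pics/g1.png',im)"
```

```text
time: 4.78
tool_pos: [0.5471, -0.2249, 0.2369]
tcp_rot: [0.221, 0.975, -0.001, 0.003]
contact_force: [-0.8, 0.3, -2.2]
width: 0.0208
gripper_force: 59.3
t 4.88 pos [ 0.5462 -0.2244  0.2337] yawy 1.1249 tilt [-1.e-04  1.e-04 -1.e+00] F [-0.2  1.5 -1.8] w 0.021 gf 59.3
SHIFT [ 0.5817  1.866  -0.0313] TURN 0.8297439633114667
```

View pics/g1.png

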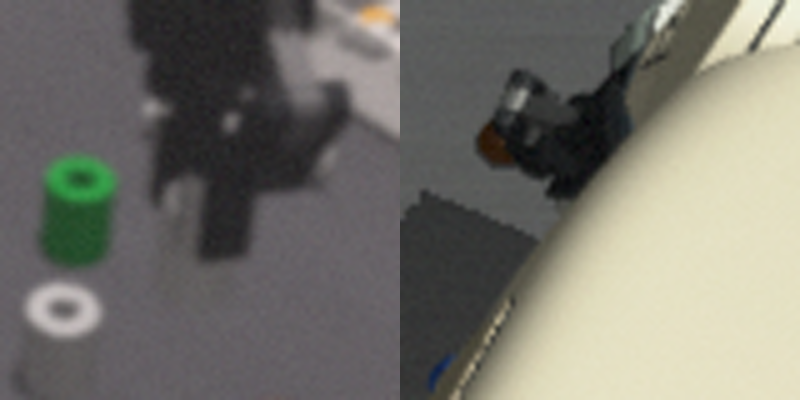

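```bash

python3 -m crank '[[[0.05,0.17,0],[0,0,0]],[[0.29,0.93,-0.03],[0,0,0]],[[0.29,0.93,-0.03],[0,0,0]],[[0.29,0.93,-0.03],[0,0,0]],[[0.29,0.93,-0.03],[0,0,0]],[[0.29,0.93,-0.03],[0,0,0]],[[0.29,0.93,-0.03],[0,0,0]]]'
python3 -m crank '[[[0.29,0.93,0],[0,0,0.83]],[[0.29,0.93,0],[0,0,0.83]],[[0.29,0.93,0],[0,0,0.83]],[[0.29,0.93,0],[0,0,0.83]],[[0.29,0.93,0],[0,0,0.83]],[[0.29,0.93,0],[0,0,0.83]],[[0.29,0.93,0],[0,0,0.83]],[[0.29,0.93,0],[0,0,0.83]],[[0.29,0.93,0],[0,0,0.83]],[[0.29,0.93,0],[0,0,0.83]]]'
python3 -c "
from h import *
go([.6022,.1625,.215],.256)"
```

```text
time: 5.47
tool_pos: [0.5741, -0.0298, 0.2385]
tcp_rot: [0.219, 0.976, -0.0, -0.001]
contact_force: [-0.5, 0.0, -1.4]
width: 0.0208
gripper_force: 59.4
time: 6.3
tool_pos: [0.6024, 0.1599, 0.2389]
tcp_rot: [0.611, 0.792, -0.001, -0.001]
contact_force: [-0.1, 0.4, -1.8]
width: 0.0209
gripper_force: 59.5
t 6.3 pos [0.6024 0.1599 0.2389] yawy 0.2561 tilt [-1.6e-03 -4.0e-04 -1.0e+00] F [-0.1  0.4 -1.8] w 0.0209 gf 59.5
SHIFT [0.0126 0.0027 0.1196] TURN 0.0001409903453489402
```

```bash

python3 -m crank '[[[0.012,0.003,0.08],[0,0,0]],[[0.012,0.003,0.15],[0,0,0]],[[0.012,0.003,0.15],[0,0,0]],[[0.012,0.003,0.15],[0,0,0]]]'
cat > look.py <<'E'
from h import *
import sys
T=cam('top');S=cam('side')
go([.6022,.1625,.1995],.256)
p=manip.sense()['tool_pos'] 
# predicted bush underside rim & bore rim
a=np.linspace(0,2*np.pi,60)
sc=6
def draw(F,c):
    u=proj(F,[c])[0].astype(int); im=cv2.resize(F['image'][u[1]-40:u[1]+40,u[0]-33:u[0]+33],None,fx=sc,fy=sc,interpolation=cv2.INTER_CUBIC)
    im2=im.copy()
    for cc,r,col in(((.6022,.1625,.104),.013,(0,0,255)),((p[0],p[1],p[2]-.0955),.012,(0,255,0))):
        q=(proj(F,np.array(cc)+np.c_[r*np.cos(a),r*np.sin(a),0*a])-[u[0]-33,u[1]-40]+.5)*sc
        cv2.polylines(im2,[q.astype(np.int32)],True,col,1)
    return np.hstack([im,im2])
cv2.imwrite(sys.argv[1],draw(S,(.6022,.1625,.12))); cv2.imwrite(sys.argv[1][:-4]+"t.png",draw(T,(.6022,.1625,.12)))
E
python3 look.py pics/i1.png
```

```text
time: 6.63
tool_pos: [0.6021, 0.1627, 0.2093]
tcp_rot: [0.611, 0.792, -0.001, -0.001]
contact_force: [0.0, 0.4, -0.0]
width: 0.021
gripper_force: 59.4
t 6.73 pos [0.6026 0.163  0.2106] yawy 0.2558 tilt [ 6.e-04  0.e+00 -1.e+00] F [ 0.2  0.2 -1. ] w 0.021 gf 59.4
SHIFT [-0.0021 -0.0027  0.0553] TURN -0.0002349857940249952
```

View pics/i1.png

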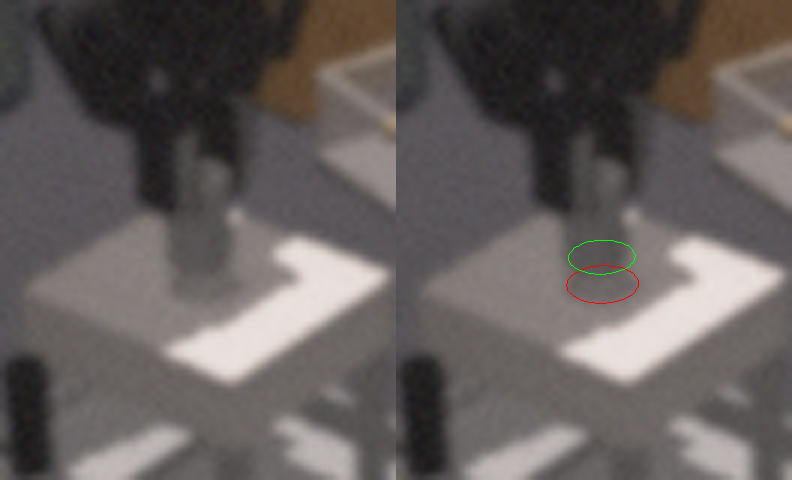

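```bash
python3 - <<'E'
from h import *
S=[cam("side") for _ in range(6)]
g=np.mean([cv2.cvtColor(f["image"],cv2.COLOR_BGR2GRAY) for f in S],0)
print(g[188:212,288:316].round().astype(int))
p=manip.sense()['tool_pos']
print(proj(S[0],[p-[0,0,.08],p-[0,0,.0955],[p[0],p[1],.104],[.6022,.1625,.104]]).round(2))
E
```

```text
[[ 83  69  50  37  34  36  35  41  57  68  74  72  78  86  89  85  78  68
   65  72  82  87  89  89  88  86  88  87]
 [ 85  72  55  40  35  35  35  41  54  67  72  72  75  81  84  82  77  75
   76  81  87  88  89  89  90  88  87  88]
 [ 84  77  65  51  42  38  37  42  54  69  73  71  73  80  83  81  81  83
   86  90  88  88  89  89  88  88  89  88]
 [ 85  84  80  70  62  54  46  48  57  69  74  72  73  82  82  82  85  96
  102  98  92  90  89  90  89  90  89  88]
 [ 89  92  95  96  91  84  70  64  68  74  75  75  76  80  82  83  90 107
  118 112 101  94  92  89  90  90  90  88]
 [ 98 105 112 117 114 106  92  82  76  78  77  78  79  83  82  84  88 107
  119 120 112 106 102  97  94  91  91  89]
 [110 116 122 124 123 118 105  88  83  82  82  82  82  85  84  82  87 103
  118 124 122 120 117 111 104  98  94  94]
 [121 124 127 128 125 121 107  92  84  85  84  84  85  84  84  83  86 103
  118 127 128 126 124 123 119 112 111 113]
 [128 128 128 128 128 121 109  91  85  83  85  85  86  85  84  83  85 102
  118 127 128 128 128 128 127 130 136 149]
 [129 129 129 128 128 122 110  92  85  85  86  
[... 1077 characters left out ...]
16
  119 127 136 145 160 174 193 213 222 223]
 [127 129 128 129 129 129 129 128 125 123 120 118 118 116 117 118 121 124
  130 138 154 175 194 209 218 223 225 225]
 [129 128 128 129 129 129 130 129 130 129 127 126 125 127 126 126 129 133
  141 160 185 204 217 223 225 225 226 226]
 [128 129 128 128 129 129 129 130 130 131 130 129 132 132 133 137 141 151
  169 190 211 220 224 225 226 226 225 225]
 [128 127 129 129 129 128 129 130 129 130 129 131 136 143 155 165 174 186
  202 216 222 224 224 224 225 226 225 226]
 [128 127 128 129 129 128 130 130 130 130 132 139 154 172 189 204 210 216
  221 224 225 225 225 225 225 225 225 225]]
[[300.41 193.14]
 [300.64 199.36]
 [300.79 203.66]
 [300.98 203.88]]
```

```bash
python3 -c "
from h import *
S=cam('side');print(R.from_quat(S['attitude']).as_matrix().round(3))
b=proj(S,[[.6022,.1625,.104]])[0]
for d in([.001,0,0],[0,.001,0],[0,0,.001]): print((proj(S,[np.array([.6022,.1625,.104])+d])[0]-b).round(3))"
```

```text
[[ 0.809 -0.346  0.475]
 [-0.587 -0.455  0.669]
 [-0.015 -0.821 -0.571]]
[ 0.379 -0.145]
[-0.262 -0.19 ]
[-0.014 -0.394]
```

View pics/i1t.png

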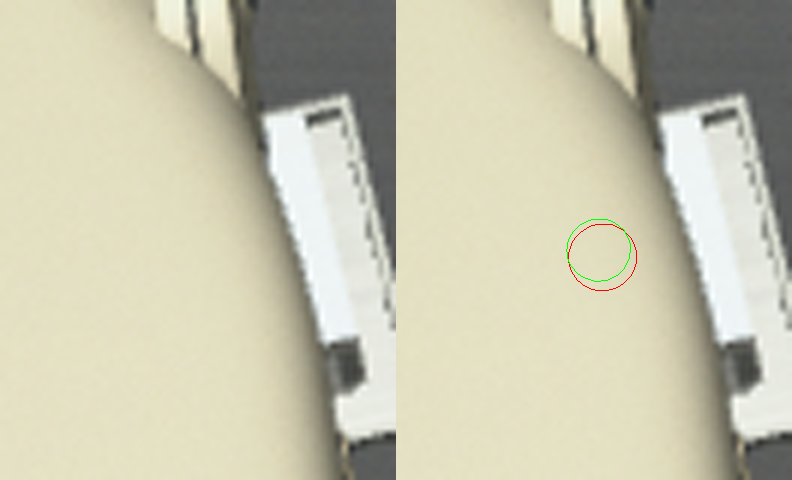

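```bash

python3 -m crank '[[[-0.0095,-0.002,0],[0,0,0]],[[-0.0095,-0.002,0.03],[0,0,0]],[[-0.0095,-0.002,0.05],[0,0,0]],[[-0.0095,-0.002,0.065],[0,0,0]],[[-0.0095,-0.002,0.08],[0,0,0]],[[-0.0095,-0.002,0.08],[0,0,0]],[[-0.0095,-0.002,0.08],[0,0,0]]]'
python3 -c "
from h import *
go([.6022,.1625,.179],.256);print(manip.sense()['wrist_torque'])"
```

```text
time: 7.67
tool_pos: [0.6036, 0.162, 0.1978]
tcp_rot: [0.611, 0.792, 0.003, 0.002]
contact_force: [-2.4, 0.9, 27.5]
width: 0.021
gripper_force: 64.8
t 7.67 pos [0.6036 0.162  0.1978] yawy 0.2562 tilt [ 0.0072  0.0013 -1.    ] F [-2.4  0.9 27.5] w 0.021 gf 64.8
SHIFT [ 0.0041 -0.0067  0.0937] TURN 0.00016843903830760163
[0.04483908 0.86263278 0.00809106]
```

```bash

python3 -m crank '[[[0,0,-0.03],[0,0,0]],[[0,0.006,-0.03],[0,0,0]],[[0,0.006,-0.03],[0,0,0]],[[0,0.006,-0.015],[0,0,0]],[[0,0.006,-0.005],[0,0,0]],[[0,0.006,-0.005],[0,0,0]],[[0,0.006,-0.005],[0,0,0]]]'
python3 -c "
from h import *
go([.6022,.1625,.179],.256);print(manip.sense()['wrist_torque'])"
```

```text
time: 8.25
tool_pos: [0.6041, 0.1622, 0.1976]
tcp_rot: [0.611, 0.792, 0.002, 0.001]
contact_force: [-4.8, 1.2, 25.6]
width: 0.0214
gripper_force: 64.7
t 8.25 pos [0.6041 0.1622 0.1976] yawy 0.256 tilt [ 4.1e-03  9.0e-04 -1.0e+00] F [-4.8  1.2 25.6] w 0.0214 gf 64.7
SHIFT [ 0.004  -0.009   0.0929] TURN -4.382823189248864e-05
[ 0.00360657  1.33285906 -0.02273401]
```

```bash

python3 -m crank '[[[0,0,-0.03],[0,0,0]],[[0,0.007,-0.03],[0,0,0]],[[0,0.007,-0.03],[0,0,0]],[[0,0.007,-0.015],[0,0,0]],[[0,0.007,-0.005],[0,0,0]],[[0,0.007,0],[0,0,0]],[[0,0.007,0],[0,0,0]]]'
python3 -c "
from h import *
go([.6022,.1625,.179],.256);print(manip.sense()['wrist_torque'])"
```

```text
time: 8.83
tool_pos: [0.605, 0.1623, 0.1941]
tcp_rot: [0.611, 0.792, -0.0, -0.0]
contact_force: [2.3, 1.0, -3.5]
width: 0.021
gripper_force: 60.3
t 8.83 pos [0.605  0.1623 0.1941] yawy 0.2558 tilt [-5.e-04  1.e-04 -1.e+00] F [ 2.3  1.  -3.5] w 0.021 gf 60.3
SHIFT [ 0.0047 -0.0133  0.0754] TURN -0.00023520801803076166
[ 0.2527371  -0.73727938 -0.02986478]
```

```bash

python3 -m crank '[[[0,0,0.02],[0,0,0]],[[0,0,0.04],[0,0,0]],[[0,0,0.055],[0,0,0]],[[0,0,0.065],[0,0,0]],[[0,0,0.065],[0,0,0]]]'
python3 -c "
from h import *
go([.6022,.1625,.179],.256);print(manip.sense()['wrist_torque'])"
```

```text
time: 9.25
tool_pos: [0.6049, 0.1622, 0.1814]
tcp_rot: [0.611, 0.792, -0.0, -0.0]
contact_force: [4.6, 1.3, -4.2]
width: 0.0209
gripper_force: 60.2
t 9.25 pos [0.6049 0.1622 0.1814] yawy 0.2559 tilt [-1.e-04  0.e+00 -1.e+00] F [ 4.6  1.3 -4.2] w 0.0209 gf 60.2
SHIFT [ 0.0047 -0.013   0.0119] TURN -0.00014032376631303658
[ 0.36058915 -0.94565547  0.01395157]
```

```bash

python3 -m crank '[[[0,0,0],[0,0,0]],[[0,0,0],[0,0,0]],[[0,0,0],[0,0,0]],[[0,0,0],[0,0,0]],[[0,0,0],[0,0,0]]]' 45
python3 -c "
from h import *
go([.6022,.1625,.25],.256)"
python3 -m crank '[[[0,0,-0.1],[0,0,0]],[[0,0,-0.3],[0,0,0]],[[0,0,-0.45],[0,0,0]],[[0,0,-0.45],[0,0,0]]]'
python3 -m crank '[[[0,-0.2,0],[0,0,0]],[[0,-0.4,0],[0,0,0]],[[0,-0.475,0],[0,0,0]],[[0,-0.475,0],[0,0,0]]]'
python3 - <<'E'
from h import *
T=cam('top');S=cam('side')
go([.51,.1384,.16],.256)
im=np.hstack([cv2.resize(F['image'][y:y+95,x:x+80],(400,475),interpolation=2) for F,x,y in((S,255,180),(T,240,195))])
cv2.imwrite('pics/k1.png',im)
E
```

```text
time: 9.67
tool_pos: [0.6047, 0.1622, 0.1819]
tcp_rot: [0.611, 0.792, -0.0, -0.0]
contact_force: [-0.3, -0.3, -1.2]
width: 0.0448
gripper_force: 0.0
t 9.67 pos [0.6047 0.1622 0.1819] yawy 0.2557 tilt [-3.e-04 -1.e-04 -1.e+00] F [-0.3 -0.3 -1.2] w 0.0448 gf 0.0
SHIFT [ 0.0048 -0.0118 -0.3405] TURN -0.0002475335684134157
time: 10.0
tool_pos: [0.6062, 0.1624, 0.2785]
tcp_rot: [0.611, 0.792, 0.003, 0.003]
contact_force: [0.3, 0.5, 0.1]
width: 0.0454
gripper_force: 0.0
time: 10.33
tool_pos: [0.5097, 0.1377, 0.2727]
tcp_rot: [0.611, 0.792, -0.0, -0.0]
contact_force: [1.0, 0.8, 1.4]
width: 0.0451
gripper_force: 0.0
t 10.43 pos [0.5128 0.1381 0.2726] yawy 0.2556 tilt [ 1.4e-03  1.0e-04 -1.0e+00] F [ 0.1  0.6 -0.2] w 0.0449 gf 0.0
SHIFT [ 0.0051 -0.0141  0.5629] TURN -0.00033457514942713575
```

View pics/k1.png

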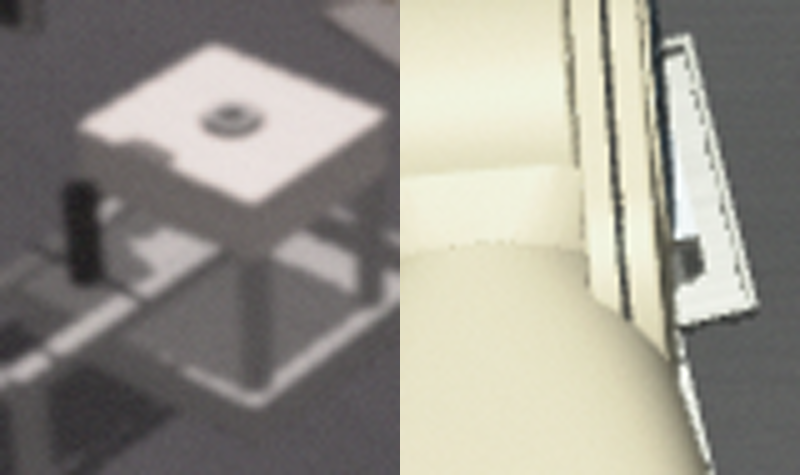

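```bash

python3 -m crank '[[[0,0,0.15],[0,0,0]],[[0,0,0.3],[0,0,0]],[[0,0,0.42],[0,0,0]],[[0,0,0.52],[0,0,0]],[[0,0,0.565],[0,0,0]],[[0,0,0.565],[0,0,0]],[[0,0,0.565],[0,0,0]]]' 38
python3 -c "
from h import *
go([.5137,.1382,.158],.256)"
python3 -m crank '[[[0,0,0],[0,0,0]],[[0,0,0],[0,0,0]],[[0,0,0],[0,0,0]],[[0,0,0],[0,0,0]],[[0,0,0],[0,0,0]],[[0,0,0],[0,0,0]]]' 4 60
python3 -c "
from h import *
go([.5137,.1382,.158],.256)"
```

```text
time: 11.02
tool_pos: [0.5137, 0.1383, 0.159]
tcp_rot: [0.611, 0.792, -0.0, -0.0]
contact_force: [-0.5, 0.5, 0.5]
width: 0.0381
gripper_force: 0.0
t 11.02 pos [0.5137 0.1383 0.159 ] yawy 0.2558 tilt [-2.e-04 -0.e+00 -1.e+00] F [-0.5  0.5  0.5] w 0.0381 gf 0.0
SHIFT [-0.0004 -0.0002  0.0052] TURN -0.00014334345841581823
time: 11.52
tool_pos: [0.5128, 0.138, 0.1603]
tcp_rot: [0.611, 0.792, 0.0, 0.0]
contact_force: [-4.9, -1.7, 5.1]
width: 0.0144
gripper_force: 58.5
t 11.52 pos [0.5128 0.138  0.1603] yawy 0.2558 tilt [ 9.e-04 -4.e-04 -1.e+00] F [-4.9 -1.7  5.1] w 0.0144 gf 58.5
SHIFT [-0.0004  0.0047  0.0116] TURN -0.00020528870632409608
```

```bash

python3 -m crank '[[[0,-0.02,0],[0,0,0]],[[0,-0.05,0],[0,0,0]],[[0,-0.09,0],[0,0,0]],[[0,-0.13,0],[0,0,0]],[[0,-0.17,0],[0,0,0]],[[0,-0.21,0],[0,0,0]],[[0,-0.24,0],[0,0,0]],[[0,-0.254,0],[0,0,0]],[[0,-0.254,0],[0,0,0]],[[0,-0.254,0],[0,0,0]],[[0,-0.254,0],[0,0,0]]]' 4 80
python3 - <<'E'
from h import *
T=cam('top');S=cam('side')
go([.4644,.1254,.16],.256)
im=np.hstack([cv2.resize(F['image'][y:y+95,x:x+80],(400,475),interpolation=2) for F,x,y in((S,235,190),(T,240,210))])
cv2.imwrite('pics/k2.png',im)
E
```

```text
time: 12.43
tool_pos: [0.4659, 0.1257, 0.1604]
tcp_rot: [0.611, 0.792, 0.002, 0.002]
contact_force: [8.7, 3.7, -1.1]
width: 0.0138
gripper_force: 78.3
t 12.53 pos [0.466  0.1258 0.1604] yawy 0.256 tilt [ 0.0061  0.0013 -1.    ] F [9.8 3.2 0.4] w 0.0137 gf 78.3
SHIFT [ 0.0003 -0.0081  0.0021] TURN -5.751399383464831e-06
```

View pics/k2.png

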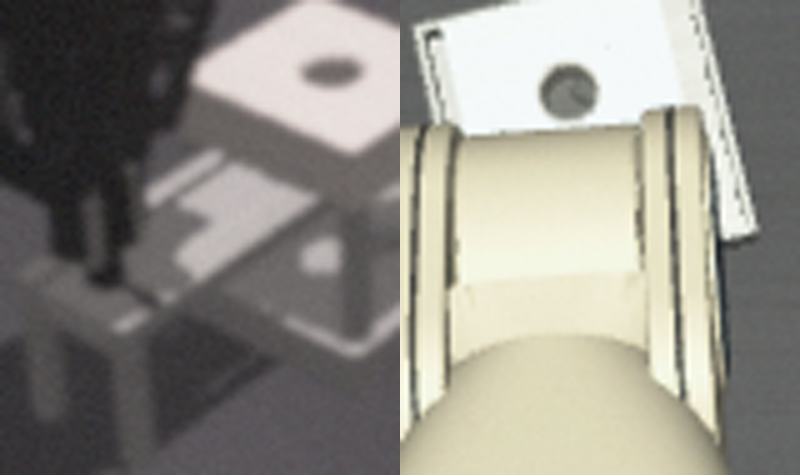

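```bash

python3 -m crank '[[[0,-0.005,0],[0,0,0]],[[0,-0.009,0],[0,0,0]],[[0,-0.009,0],[0,0,0]],[[0,-0.009,0],[0,0,0]],[[0,-0.009,0],[0,0,0]]]'
cat > prof.py <<'E'
from h import *
fs=[cam('side') for _ in range(8)]; go([.4644,.1254,.16],.256)
g=np.mean([cv2.cvtColor(f["image"],cv2.COLOR_BGR2GRAY) for f in fs],0).astype(np.float32)
w=.256;c,s=np.cos(w),np.sin(w)
xs=np.arange(-.166,-.125,.001)
for b in(-.030,-.027,-.024):
    P=np.c_[.6022+c*xs-s*b,.1625+s*xs+c*b,0*xs+.074]; q=proj(fs[0],P).astype(np.float32)
    v=cv2.remap(g,q[:,:1].copy(),q[:,1:].copy(),cv2.INTER_LINEAR).ravel(); print(b,list(zip((xs*1000).round().astype(int).tolist(),v.round().astype(int).tolist())))
im=cv2.resize(g[232:262,240:280],(800,600),interpolation=cv2.INTER_CUBIC); cv2.imwrite("pics/k3.png",im)
E
python3 prof.py
```

```text
time: 12.95
tool_pos: [0.4643, 0.1253, 0.1604]
tcp_rot: [0.611, 0.792, 0.002, 0.002]
contact_force: [8.4, 2.9, -1.3]
width: 0.0135
gripper_force: 78.3
t 13.35 pos [0.4643 0.1253 0.1604] yawy 0.2559 tilt [ 0.0061  0.0014 -1.    ] F [ 8.5  3.  -1.1] w 0.0139 gf 78.3
SHIFT [0.0004 0.0006 0.0021] TURN -6.27434262650741e-05
-0.03 [(-166, 104), (-165, 110), (-164, 119), (-163, 127), (-162, 132), (-161, 138), (-160, 142), (-159, 139), (-158, 138), (-157, 137), (-156, 136), (-155, 134), (-154, 131), (-153, 130), (-152, 130), (-151, 123), (-150, 116), (-149, 111), (-148, 106), (-147, 99), (-146, 94), (-145, 91), (-144, 91), (-143, 93), (-142, 99), (-141, 107), (-140, 115), (-139, 120), (-138, 124), (-137, 128), (-136, 130), (-135, 132), (-134, 127), (-133, 121), (-132, 116), (-131, 113), (-130, 110), (-129, 108), (-128, 107), (-127, 108), (-126, 109), (-125, 111)]
-0.027 [(-166, 104), (-165, 113), (-164, 122), (-163, 134), (-162, 140), (-161, 143), (-160, 147), (-159, 149), (-158, 151), (-157, 147), (-156, 144), (-155, 143), (-154, 142), (-153, 139), (-152, 136), (-151, 130), (-150, 125), (-1
[... 279 characters left out ...]
127, 111), (-126, 111), (-125, 112)]
-0.024 [(-166, 96), (-165, 103), (-164, 110), (-163, 116), (-162, 121), (-161, 126), (-160, 129), (-159, 130), (-158, 130), (-157, 129), (-156, 128), (-155, 127), (-154, 125), (-153, 124), (-152, 122), (-151, 121), (-150, 117), (-149, 112), (-148, 106), (-147, 100), (-146, 93), (-145, 87), (-144, 81), (-143, 78), (-142, 81), (-141, 85), (-140, 90), (-139, 98), (-138, 105), (-137, 111), (-136, 116), (-135, 119), (-134, 120), (-133, 118), (-132, 117), (-131, 114), (-130, 112), (-129, 111), (-128, 110), (-127, 110), (-126, 110), (-125, 111)][ WARN:0@15.367] global loadsave.cpp:1063 imwrite_ Unsupported depth image for selected encoder is fallbacked to CV_8U.
```

View pics/k3.png

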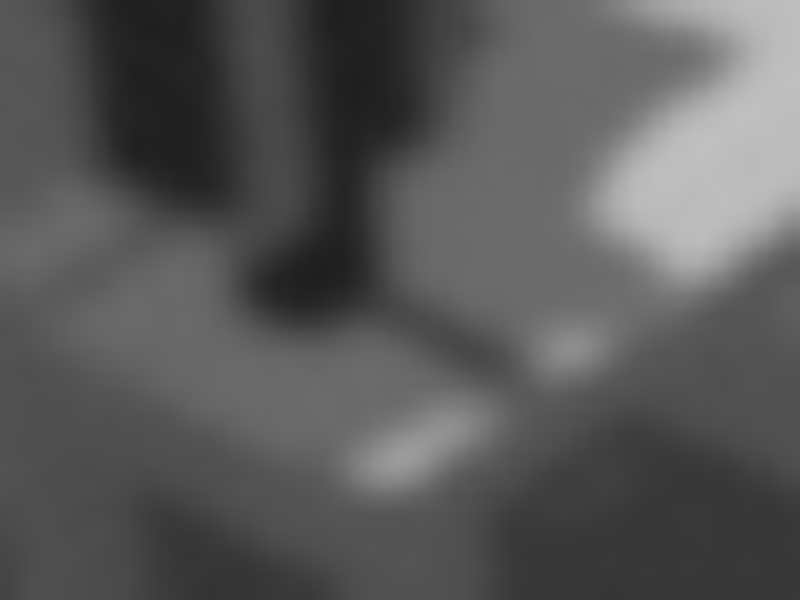

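```bash

python3 -m crank '[[[0,-0.001,0],[0,0,0]],[[0,-0.001,0],[0,0,0]],[[0,-0.001,0],[0,0,0]],[[0,-0.001,0],[0,0,0]]]'
python3 -c "
from station import manip
print(manip.job_done())"
```

```text
time: 13.68
tool_pos: [0.4642, 0.1253, 0.1604]
tcp_rot: [0.611, 0.792, 0.002, 0.002]
contact_force: [9.6, 3.7, -0.9]
width: 0.0136
gripper_force: 78.3
the job is handed in; nothing more can be done
None
```

I put the 24 mm bush in the bore and released it, then pulled the slide to the mark and handed the job in while holding it there. The bore was empty in the last pictures, so the bush dropped through. I did not get a clear picture of it in the tray, and the pointer's place on the mark is good to about 1 mm.

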